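Take the hand scanner from its stand and aim it at the parcel label

ROBOT

A 6-joint arm with a two-finger parallel gripper is mounted at the origin on the work surface; the furniture and walls round the work are solid. World frame = base frame: x ahead of the robot, y to its left, z up, the work surface at z = 0. Lengths are in m, angles in rad, forces in N, time in s.
With the tool pointing down it reaches from about 0.325 to 0.85 m from the base axis. Payload 15.5 kg.
Tool frame: the origin (TCP) lies at the very end of the fingers, on their centre line; the grasp point (between the pads) lies 19 mm behind it; x points along the fingers, y is the direction in which the jaws open and shut, and the axes are right-handed (so a half turn about x gives the same grasp; the last joint's range is limited). The gripper opens to 91 mm and grips with 3 to 60 N. Pads are 32 mm wide; open, the fingers measure 118 mm over their backs; the gripper's body (76 mm by 178 mm) begins 60 mm behind the grasp point.
Start: joints at [-1.371, 0.494, 1.345, -0, 1.302, -0.096], TCP at [0.182, -0.598, 0.214] pointing down, gripper open.
Joint ranges: [-2.91, 2.91], [-0.82, 2.16], [0.22, 2.67], [-1.22, 4.37], [0.12, 2.79], [-3.08, 3.08]. Speed limits (rad/s): [1.89, 1.89, 2.57, 3.01, 3.01, 3.01].

INTERFACE

Orientations are given as a unit quaternion [w, x, y, z].
In Python, from bench import state, snapshot, camera_params, finish_job gives the robot as it stands.
- The arm moves only by the shell command python3 -m inch 'ROWS' [FORCE]. ROWS is JSON, a list that holds one entry, the list of rows, each a list of 5 numbers: the opening, from 0 (shut) to 1 (fully open), then the shift along the tool's x, y, z in mm, then the turn about the tool's x in degrees. In form: [[[fingers, dx, dy, dz, twist], ...]]. A call has 1 to 12 rows; each row shifts and turns the pose as measured when the row begins, along the tool's axes as they then stand; what a row does not reach is not made up. A row lasts 1/12 s, in which the tool goes at most 41.7 mm and 7.16 degrees, less where a joint would pass 70% of its speed; a pose out of reach is approached as far as the arm can. A call with a gripper value outside its range is refused whole. The fingers move at their own pace and stop on an object; FORCE is the grip in N (left out, the last holds). Time passes only in rows, so rows that do not move let the fingers close. It gives the time, the measured TCP pose, the force and the opening at its end, in the units of the state.
- state(): the state, without advancing time (a new reading comes with each control period).
- snapshot(name): name is "scene" or "top" or "wrist"; returns (picture, depth): 420x560x3 uint8, blue, green, red; 420x560 float32, m along the optical axis (not along the pixel's ray), 0 where there is no reading.
- camera_params(name): a dict with "K" (3x3 intrinsics, pixels), "dist_coeffs" ([k1, k2, p1, p2, k3] as OpenCV has them; the pictures are not rectified), "rvec" (rotation vector, rad) and "tvec" (3), from world to camera coordinates, as OpenCV has them; the wrist camera has in their place "tool_from_camera" (4x4, takes a point from camera to tool coordinates, whose origin is the TCP and whose axes are the tool frame's). Camera axes: x right, y down, z forward; pixel columns grow to the right and rows downward; lengths in m; the calibration is good to about 2 mm. A picture is of the moment at which its call begins: read the wrist's pose just before it. camera_params takes no time and is no camera call.
- finish_job(): hands the job in, once; it reports no verdict.
The state is a dict: "time": time; "q": joint angles; "qd": joint speeds; "effort": joint torques, N m; "ee_pos": TCP position; "orientation": TCP orientation; "force": force on the tool from outside, world axes, zero at the start; "torque": the same for the moment, N m; "width": finger opening in m.
Only numpy, scipy, OpenCV 4.12 (cv2) and the standard library are available. Lean on these libraries where they do the work, as an engineer would, in place of code of your own. Each camera call takes 0.05 s, during which the arm holds its last target. There are 200 camera calls.

TASK

Draw the hand scanner up out of its charging stand, tip its nose down by about 40 degrees and aim it from roughly a hand's breadth away (about 12 cm) at the middle of the bar code on the longer of the two cartons, turned so that its scan line runs along the row of bars, crossing all of them. Finish while still holding it there in the air, still and clear of the desk, the stand, the cartons and the things round about. Leave the cartons and the other things on the desk where they are.

Things in the scene. Friction and masses are not known exactly. Their poses are not given: they have to be found in the camera images.
- scanner: Cordless hand scanner, about 0.17 kg, grey and black, standing upright and unlatched in its stand. Origin: centre of the flat foot of its handle; z runs up the handle, the window looks along -x, y is across the head (the scan line lies along y). Handle 30 mm (x) by 26 mm (y), z = 0 to 94 mm, the head on top of it up to z = 130 mm.
- scanner_head (a point): Middle of the head's flat parallel sides, at (5, 0, 109) mm in the scanner's frame: the place to grasp, from above, across y. The grey head is 42 mm wide (y), x = -28 to +38 mm, z = 90 to 128 mm of the scanner's frame; in front of it is a black nose 52 mm wide, x = -46 to -26 mm, z = 88 to 130 mm.
- scanner_window (a point): Centre of the scanner's window, at (-47, 0, 109) mm in the scanner's frame; axes as the scanner's. The beam leaves here along -x and fans out along y.
- stand: Grey charging stand, fixed to the desk. Origin: centre of its underside. Foot plate 90 mm (x) by 76 mm (y), 10 mm high; on it an open-topped socket, inside 36 mm (x) by 32 mm (y), walls 4 mm, rim 60 mm above the desk. The handle stands 50 mm deep in it on the plate, 3 mm play all round, axes parallel to the stand's; it comes straight up.
- long_carton: The longer cardboard carton, 100 mm (x) by 150 mm (y) and 60 mm high, 0.6 kg, loose. Origin: centre of its underside, z up. It may stand left or right of the stand.
- long_carton_label (a point): Middle of the bar code on the long carton's top face, at (0, 25, 60) mm in the carton's frame. White label 44 mm (x) by 76 mm (y); the bars run along x and are set side by side in a row 60 mm long along y, so the scan line must lie along y (either way round).
- short_carton: The shorter cardboard carton, with a like label: not the one to read. 85 mm (x) by 95 mm (y), 45 mm high, 0.4 kg, loose. Origin: centre of its underside.
- stapler_1: Stapler with a blue top, 132 x 71 x 46 mm, loose bystander at the back left. Origin: underside.
- cube_box: Black paper-clip cube box, 45 x 45 x 59 mm, loose bystander at the back, right of the middle. Origin: underside.
- mug: Green and white mug, 78 x 116 x 101 mm, loose bystander at the front left. Origin: underside.
Not all that is in view belongs to the job. Leave any orange look-alike of the scanner alone. What is shaped like the short_carton but green is not meant.

How it is judged:
On the way:
1. the scanner is gripped and drawn wholly out of the stand's socket (z of scanner in the frame of stand above 0.065 m and contact force between scanner and the fingers above 1 N), for 0.1 s.
At the end, for the whole second after the job is handed in: Gripper holds the scanner still (<0.03 m/s), foot >20 mm up, nothing else listed touching it. Middle of the long carton's bar code 50-220 mm ahead of the window, within 30 mm of the beam axis sideways and up/down; nose 25+ degrees below level; scan line within 20 degrees of the row (x of long_carton_label in the frame of scanner_window between -0.22 and -0.05 m and y of long_carton_label in the frame of scanner_window between -0.03 and 0.03 m and z of long_carton_label in the frame of scanner_window between -0.03 and 0.03 m and angle between scanner's own x axis and vertical below 1.13 rad and angle between the y axis of scanner and the y axis of long_carton, either way round below 0.35 rad and height (world z) of scanner above 0.02 m and contact force between scanner and the fingers above 1 N and contact force between scanner and stand below 0.1 N and contact force between scanner and long_carton below 0.1 N and contact force between scanner and short_carton below 0.1 N and contact force between scanner and stapler_1 below 0.1 N and contact force between scanner and cube_box below 0.1 N and linear speed of scanner below 0.03 m/s); the arm keeps its last pose, push and grip.
It fails at once if a carton is pushed more than 20 mm (distance of any of long_carton, short_carton from where it was at the start of the episode above 0.02 m).
It fails at once if stapler, clip box or mug is pushed more than 30 mm (distance of any of stapler_1, cube_box, mug from where it was at the start of the episode above 0.03 m).
It also fails if it takes over 32 s, if anything falls off the work surface, if the arm or the gripper's body presses on something with over 40 N, if the wrist force passes 120 N, or if a joint passes its speed limit or range.

## Working session

There is one attempt and no reset: what is moved stays moved. The work goes in short steps, Python scripts to look and compute and a shell command to move; the robot and the scene stay as the last step left them, time stands still between calls to the robot, and variables do not carry over. Pictures are saved under pics/ and viewed, about 8 in all and at most 12, crops included, and the job is handed in when it is done.

```bash
mkdir -p pics; ls; python3 - <<'E'
from bench import *
import cv2,numpy as np
s=state();print(s['time'],s['ee_pos'],s['orientation'],s['width'])
for n in('scene','top'):
    p,d=snapshot(n);cv2.imwrite(f'pics/{n}0.png',p);np.save(f'pics/{n}0.npy',d)
    c=camera_params(n);print(n,c)
print(camera_params('wrist'))
E
```

```text
pics
0.0 [ 0.18150233 -0.59767323  0.21334013] [-0.10343239 -0.69940164 -0.10428689  0.69947361] 0.09113942221251144
scene {'K': array([[457.35480976,   0.        , 275.28234271],
       [  0.        , 457.35480976, 207.90131329],
       [  0.        ,   0.        ,   1.        ]]), 'dist_coeffs': array([0.02199645, 0.        , 0.        , 0.        , 0.        ]), 'rvec': array([ 1.75141628, -2.09020285,  0.58557896]), 'tvec': array([0.16203273, 0.4587194 , 0.8782033 ])}
top {'K': array([[509.15307501,   0.        , 287.11222957],
       [  0.        , 509.15307501, 205.13485431],
       [  0.        ,   0.        ,   1.        ]]), 'dist_coeffs': array([-0.17286923,  0.        ,  0.        ,  0.        ,  0.        ]), 'rvec': array([ 2.13827392, -2.12959145,  0.20583848]), 'tvec': array([0.05475126, 0.50810883, 1.17699307])}
{'K': array([[363.50722954,   0.        , 277.49368577],
       [  0.        , 363.50722954, 197.83892931],
       [  0.        ,   0.        ,   1.        ]]), 'dist_coeffs': array([-0.06873967,  0.        ,  0.        ,  0.        ,  0.        ]), 'tool_from_camera': array([[-1.14625300e-03, -2.88776160e-01,  9.57395956e-01,
        -1.71218175e-01],
       [ 9.99999340e-01, -2.61091163e-04,  1.11850831e-03,
         1.54153339e-04],
       [-7.30309121e-05,  9.57396606e-01,  2.88776269e-01,
        -8.17628376e-02],
       [ 0.00000000e+00,  0.00000000e+00,  0.00000000e+00,
         1.00000000e+00]])}
```

View pics/top0.png

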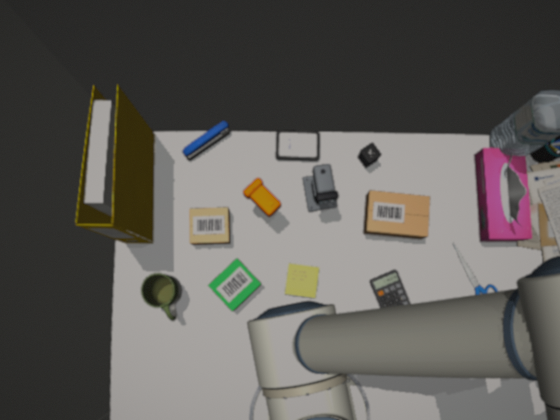

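View pics/scene0.png

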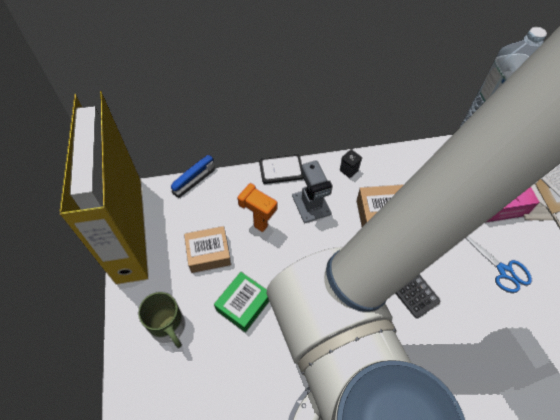

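The top view has these look-alikes:
- Grey scanner: (324,185). It sits in the grey stand with its black nose towards the robot, and this is the one I want.
- Orange look-alike: (262,197), to be left alone.
- Long carton: (397,214), with its label at (389,212).
- Short carton: (209,226).
- Green box: (235,285), to be left alone.

Next I'll measure the scanner and carton, and crop in close on the scanner.

```bash
cat > h.py <<'E'
from bench import *
import cv2,numpy as np
from scipy.spatial.transform import Rotation as R
def rays(n,uv,T=None):
    c=camera_params(n);x=cv2.undistortPoints(np.float64(uv).reshape(-1,1,2),c['K'],c['dist_coeffs'])[:,0]
    r=np.c_[x,np.ones(len(x))]
    if n=='wrist':
        M=T@c['tool_from_camera'];return M[:3,3],r@M[:3,:3].T
    Rm=cv2.Rodrigues(c['rvec'])[0];return -Rm.T@c['tvec'],r@Rm
def plane(n,uv,z,T=None):
    o,r=rays(n,uv,T);return o+r*((z-o[2])/r[:,2])[:,None]
def cloud(n,d,T=None):
    v,u=np.mgrid[:420,:560];o,r=rays(n,np.c_[u.ravel(),v.ravel()],T)
    P=o+r*d.reshape(-1,1);P[d.ravel()==0]=np.nan;return P.reshape(420,560,3)
def toolT():
    s=state();T=np.eye(4);q=s['orientation'];T[:3,:3]=R.from_quat([q[1],q[2],q[3],q[0]]).as_matrix();T[:3,3]=s['ee_pos'];return T
def rect(P):
    c,(w,h),a=cv2.minAreaRect((P[:,:2]*1000).astype(np.float32));return np.round(c,1),round(w,1),round(h,1),round(a,1)
E
python3 - <<'E'
from h import *
p=cv2.imread('pics/top0.png');P=cloud('top',np.load('pics/top0.npy'))
hsv=cv2.cvtColor(p,cv2.COLOR_BGR2HSV)
u=np.mgrid[:420,:560]
def box(a,b,c,d):
    m=np.zeros((420,560),bool);m[b:d,a:c]=1;return m
Z=P[...,2]
print('desk z',np.nanmedian(Z[200:210,270:285]))
def rep(n,m,z=None):
    k,l,st,_=cv2.connectedComponentsWithStats(m.astype(np.uint8));i=1+st[1:,4].argmax();m=l==i
    vs,us=np.nonzero(m);print(n,st[i],'z',np.nanpercentile(Z[m],[5,50,95]).round(3))
    print('  depth',rect(P[m]));
    if z: print('  plane',rect(plane('top',np.c_[us,vs],z)))
rep('head',box(300,150,350,215)&(Z>.115),.138)
rep('headgrey',box(300,150,350,215)&(Z>.115)&(hsv[...,2]>70),.138)
rep('stand',box(295,160,350,225)&(Z>.004)&(Z<.03),.01)
rep('carton',box(355,180,440,245)&(Z>.05),.06)
rep('label',box(355,180,415,245)&(Z>.05)&(hsv[...,1]<60),.06)
rep('short',box(180,200,240,250)&(Z>.035),.045)
rep('orange',box(235,165,290,225)&(Z>.02))
rep('cube',box(350,135,390,170)&(Z>.02))
rep('clip',box(270,125,325,165)&(Z>.004))
a=cv2.resize(p[140:240,290:440],None,fx=5,fy=5,interpolation=cv2.INTER_CUBIC);cv2.imwrite('pics/crop1.png',a)
E
```

```text
desk z 0.12464434515765288
head [313 164  26  40 765] z [0.127 0.136 0.14 ]
  depth (array([544.9, -26.1]), 86.5, 50.9, 8.8)
  plane (array([541.6, -25. ]), 87.2, 53.2, 9.9)
headgrey [313 164  23  29 494] z [0.132 0.136 0.14 ]
  depth (array([555.8, -24.7]), 64.5, 42.6, 9.4)
  plane (array([553.9, -23.3]), 62.5, 43.5, 9.3)
stand [303 176  35  36 423] z [0.005 0.009 0.014]
  depth (array([549.4, -25.6]), 93.3, 75.9, 9.6)
  plane (array([548.5, -25.2]), 92.9, 75.6, 9.6)
carton [ 366  190   65   47 2538] z [0.054 0.059 0.062]
  depth (array([ 488.1, -209.8]), 152.3, 101.1, 84.8)
  plane (array([ 486.8, -208.5]), 152.7, 99.9, 84.7)
label [373 202  32  21 575] z [0.056 0.059 0.062]
  depth (array([ 490.5, -185.3]), 77.0, 45.8, 84.5)
  plane (array([ 490.3, -184.9]), 76.5, 44.7, 84.7)
short [ 189  207   41   37 1382] z [0.04  0.044 0.048]
  depth (array([459.3, 244.7]), 85.0, 96.1, 2.0)
  plane (array([458.9, 243.6]), 84.4, 95.9, 2.0)
orange [243 178  39  40 775] z [0.11  0.126 0.13 ]
  depth (array([512.1, 112.5]), 83.9, 50.7, 46.7)
cube [358 142  23  25 344] z [0.027 0.056 0.06 ]
  depth (array([ 638.7, -146.4]), 41.7, 42.4, 34.6)
clip [ 276  130   45   31 1310] z [0.009 0.013 0.017]
  depth (array([668.6,  29.3]), 112.9, 80.0, 88.8)
```

View pics/crop1.png

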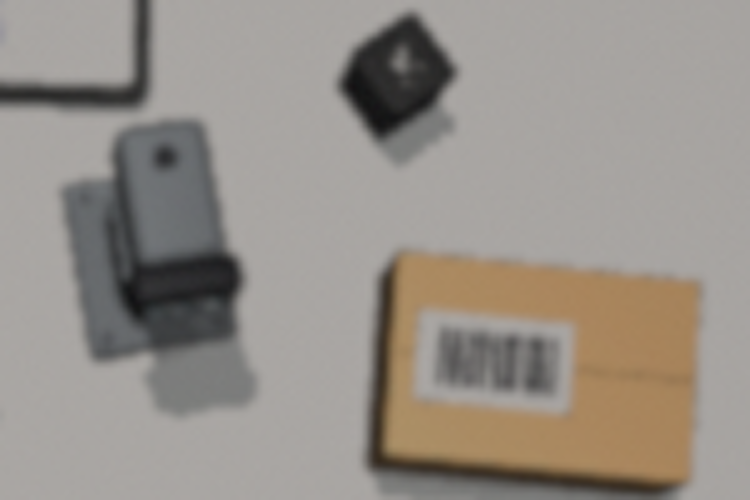

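Sizes and heights match the description. The scanner yaw is about 9.4° and its origin about (549,-25). The label is at (490,-185), and carton x points along -5.3°.

The moves can't tilt the tool. So I'll lift the scanner out, then push its handle against the back of the fixed stand's socket so the scanner pivots between the pads.

```bash
cat >> h.py <<'E'
def go(x,y,z,jaw):  # target mm, jaw angle deg (mod 180): prints shift in tool axes and twist
    T=toolT();A=T[:3,:3];d=np.array([x,y,z])-T[:3,3]*1000
    now=np.degrees(np.arctan2(A[1,1],A[0,1]));tw=-(((jaw-now)+90)%180-90)
    s=state();print('t',round(s['time'],2),'tcp',(T[:3,3]*1000).round(1),'jaw',now.round(1),'toolx',A[:,0].round(3),'w',round(s['width'],4),'q6',round(s['q'][5],2))
    print('shift tool',(A.T@d).round(1),'twist',round(tw,1),'force',np.round(s['force'],1))
E
python3 -c "
from h import *
go(553.5,-24.5,213,99.4); print(toolT().round(3))"
```

```text
t 0.1 tcp [ 181.5 -597.7  213.4] jaw -73.1 toolx [-0.     0.001 -1.   ] w 0.0913 q6 -0.1
shift tool [   0.9 -440.4 -522.5] twist 7.5 force [ 0.4 -0.2  0.3]
[[-0.     0.291 -0.957  0.181]
 [ 0.001 -0.957 -0.291 -0.598]
 [-1.    -0.001 -0.     0.213]
 [ 0.     0.     0.     1.   ]]
```

```bash
python3 -m inch '[[[1,0,-25.5,-30.5,0],[1,0,-25.5,-30.5,0],[1,0,-25.5,-30.5,0],[1,0,-25.5,-30.5,0],[1,0,-25.5,-30.5,0],[1,0,-25.5,-30.5,0],[1,0,-25.5,-30.5,0],[1,0,-25.5,-30.5,0],[1,0,-25.5,-30.5,0],[1,0,-25.5,-30.5,0],[1,0,-25.5,-30.5,0],[1,0,-25.5,-30.5,0]]]'; python3 -c "
from h import *
go(553.5,-24.5,213,99.4)"
```

```text
time: 1.1
ee_pos: [0.4477, -0.1865, 0.2101]
orientation: [-0.099, -0.699, -0.101, 0.701]
force: [0.5, -1.5, 0.1]
width: 0.0913
t 1.1 tcp [ 447.7 -186.5  210.1] jaw -73.8 toolx [-0.003  0.002 -1.   ] w 0.0913 q6 0.77
shift tool [  -2.8 -125.9 -146.9] twist 6.8 force [ 0.5 -1.5  0.1]
```

```bash
python3 -m inch '[[[1,0,-27,-31,0],[1,0,-27,-31,0],[1,0,-27,-31,0],[1,0,-27,-31,0],[1,0,-18,-22,0],[1,0,0,0,3.4],[1,0,0,0,3.4],[1,0,0,0,0]]]'; python3 - <<'E'
from h import *
go(553.5,-24.5,213,99.4)
T=toolT();p,d=snapshot('wrist');cv2.imwrite('pics/w1.png',p);P=cloud('wrist',d,T);Z=P[...,2]
near=np.hypot(P[...,0]-.549,P[...,1]+.025)<.08
m=(Z>.115)&(Z<.15)&near
k,l,st,_=cv2.connectedComponentsWithStats(m.astype(np.uint8));i=1+st[1:,4].argmax();print(st[i],rect(P[l==i]),np.percentile(Z[l==i],[5,50,95]))
m=(Z>.004)&(Z<.016)&near;print('stand',m.sum(),rect(P[m]))
E
```

```text
time: 1.77
ee_pos: [0.5557, -0.0114, 0.2086]
orientation: [-0.058, -0.703, -0.061, 0.706]
force: [-0.1, -0.6, 0.0]
width: 0.0909
t 1.77 tcp [555.7 -11.4 208.6] jaw -80.3 toolx [-0.004  0.004 -1.   ] w 0.0909 q6 1.27
shift tool [-4.4 12.5  4.4] twist 0.3 force [-0.1 -0.6  0. ]
[ 261  161   70  116 6979] (array([547.1, -26.5]), 82.8, 52.1, 9.7) [0.13186424 0.13828568 0.14053991]
stand 2487 (array([550.7, -26.2]), 88.8, 76.3, 9.5)
```

View pics/w1.png

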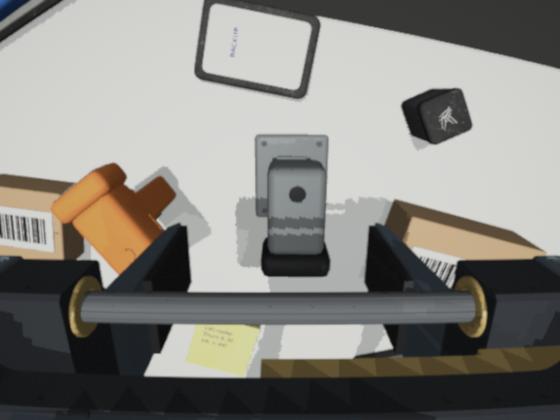

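The grey scanner lies at pixel (297,215), between the fingers, with the orange look-alike well to the left and the cartons at the sides. Near and far measurements agree to 3 mm. Now I'll centre, go down and grip.

```bash
python3 -m inch '[[[1,0,13,3,0],[1,0,0,0,0],[1,30,0,0,0],[1,30,0,0,0],[1,25,0,0,0],[1,15,0,0,0],[1,5,0,0,0],[1,0,0,0,0]]]'; python3 -c "
from h import *
go(555,-25,100,99.5)"
```

```text
time: 2.48
ee_pos: [0.5541, -0.0319, 0.1013]
orientation: [-0.062, -0.704, -0.064, 0.704]
force: [0.1, 0.3, 0.8]
width: 0.0911
t 2.48 tcp [554.1 -31.9 101.3] jaw -79.8 toolx [-0.001  0.003 -1.   ] w 0.0911 q6 1.22
shift tool [ 1.3 -6.6 -2.2] twist 0.7 force [0.1 0.3 0.8]
```

```bash
python3 -m inch '[[[1,1,-6.5,-1.5,0.7],[1,0,0,0,0],[0.3,0,0,0,0],[0.3,0,0,0,0],[0.3,0,0,0,0],[0.3,0,0,0,0],[0.3,0,0,0,0],[0.3,0,0,0,0]]]' 15; python3 -c "
from h import *
go(555,-25,100,99.5)"
```

```text
time: 3.15
ee_pos: [0.5569, -0.0257, 0.1052]
orientation: [0.058, 0.707, 0.059, -0.702]
force: [0.1, 0.7, 0.9]
width: 0.0542
t 3.15 tcp [556.9 -25.7 105.2] jaw -80.5 toolx [ 0.006  0.002 -1.   ] w 0.0542 q6 1.25
shift tool [ 5.2 -1.   1.8] twist -0.0 force [0.1 0.7 0.9]
```

```bash
python3 -m inch '[[[0.55,5,-1,1.5,0],[0.55,0,0,0,0],[0,0,0,0,0],[0,0,0,0,0],[0,0,0,0,0],[0,0,0,0,0],[0,0,0,0,0],[0,0,0,0,0]]]' 15; python3 -c "
from h import *
go(555,-25,100,99.5)"
```

```text
time: 3.82
ee_pos: [0.555, -0.0249, 0.0996]
orientation: [0.058, 0.707, 0.059, -0.703]
force: [-0.5, 0.8, -0.2]
width: 0.042
t 3.82 tcp [555.  -24.9  99.6] jaw -80.5 toolx [ 0.006  0.002 -1.   ] w 0.042 q6 1.25
shift tool [-0.4  0.1 -0. ] twist -0.0 force [-0.5  0.8 -0.2]
```

Gripped at 42 mm, the head's width. Now straight up.

```bash
python3 -m inch '[[[0,-8,0,0,0],[0,-12,0,0,0],[0,-12,0,0,0],[0,-12,0,0,0],[0,-12,0,0,0],[0,-12,0,0,0],[0,-8,0,0,0],[0,0,0,0,0],[0,0,0,0,0]]]' 15; python3 - <<'E'
from h import *
go(555,-25,172,99.5)
T=toolT();p,d=snapshot('wrist');q,_=snapshot('scene')
cv2.imwrite('pics/w2.png',np.hstack([cv2.resize(p[120:330,180:420],None,fx=1.6,fy=1.6),cv2.resize(q[100:310,200:440],None,fx=1.6,fy=1.6)]))
E
```

```text
time: 4.57
ee_pos: [0.5533, -0.0249, 0.1815]
orientation: [0.058, 0.706, 0.059, -0.703]
force: [-0.2, 0.0, -2.6]
width: 0.0416
t 4.57 tcp [553.3 -24.9 181.5] jaw -80.5 toolx [ 0.004  0.002 -1.   ] w 0.0416 q6 1.25
shift tool [ 9.5  0.4 -1.6] twist -0.0 force [-0.2  0.  -2.6]
```

View pics/w2.png

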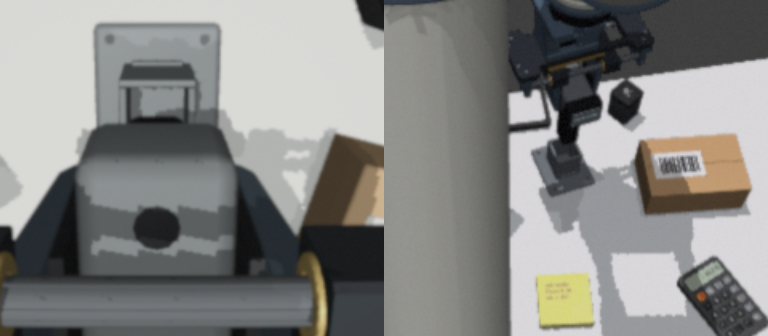

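The scanner is out, its foot about 30 mm above the rim. Now I'll go 50 mm behind the socket and lower it to where the rim meets the handle near its foot.

```bash
python3 -m inch '[[[0,0,0,-12,0],[0,0,0,-15,0],[0,0,0,-15,0],[0,0,0,-8,0],[0,0,0,0,0],[0,12,0,0,0],[0,15,0,0,0],[0,15,0,0,0],[0,8,0,0,0],[0,0,0,0,0]]]' 15; python3 -c "
from h import *
a=np.radians(9.5);go(555+50*np.cos(a),-25+50*np.sin(a),129,99.5)"
```

```text
time: 5.5
ee_pos: [0.5987, -0.0161, 0.1237]
orientation: [-0.057, -0.702, -0.06, 0.707]
force: [0.3, -0.3, -1.6]
width: 0.042
t 5.5 tcp [598.7 -16.1 123.7] jaw -80.5 toolx [-0.007  0.003 -1.   ] w 0.042 q6 1.28
shift tool [-5.4  1.5 -5.4] twist -0.0 force [ 0.3 -0.3 -1.6]
```

```bash
python3 -m inch '[[[0,-5,1.5,0,0],[0,0,0,6,0],[0,0,0,8,0],[0,0,0,8,0],[0,0,0,8,0],[0,0,0,8,0],[0,0,0,0,0]]]' 12; python3 - <<'E'
from h import *
a=np.radians(9.5);go(555-31*np.cos(a),-25-31*np.sin(a),129,99.5)
p,d=snapshot('wrist');q,_=snapshot('scene')
cv2.imwrite('pics/w3.png',np.hstack([cv2.resize(p[120:330,180:420],None,fx=1.6,fy=1.6),cv2.resize(q[100:240,260:420],None,fx=2.4,fy=2.4)]))
E
```

```text
time: 6.08
ee_pos: [0.5585, -0.0249, 0.1326]
orientation: [-0.058, -0.704, -0.06, 0.705]
force: [0.5, 0.7, -1.4]
width: 0.0421
t 6.08 tcp [558.5 -24.9 132.6] jaw -80.5 toolx [-0.002  0.003 -1.   ] w 0.0421 q6 1.25
shift tool [ 3.6 -0.5 34.4] twist -0.0 force [ 0.5  0.7 -1.4]
```

View pics/w3.png

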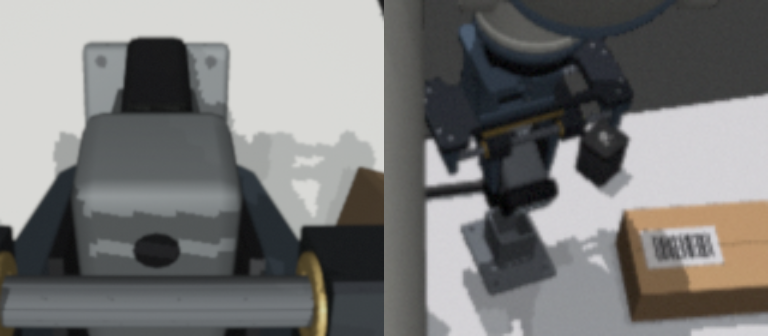

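The pivot works: the handle now swings out behind the head at (157,75) in the left crop, and the forces are small. I'll keep going.

```bash
python3 -m inch '[[[0,2,0,8,0],[0,2,0,8,0],[0,0,0,8,0],[0,0,0,8,0],[0,0,0,4,0],[0,0,0,0,0]]]' 12; python3 - <<'E'
from h import *
a=np.radians(9.5);go(555-31*np.cos(a),-25-31*np.sin(a),129,99.5)
T=toolT();p,d=snapshot('wrist');cv2.imwrite('pics/w4.png',p);P=cloud('wrist',d,T)
# points of head/handle in tool frame; central strip profile
Q=(P-T[:3,3])@T[:3,:3]
m=(abs(Q[...,1])<.010)&(Q[...,0]<.09)&(Q[...,0]>-.10)&(Q[...,2]<.03)&(Q[...,2]>-.13)
q=Q[m]*1000
for z in range(-120,30,8):
    k=abs(q[:,2]-z)<4
    if k.sum()>5: print(z,k.sum(),np.percentile(q[k,0],[10,50,90]).round(1))
E
```

```text
time: 6.68
ee_pos: [0.5217, -0.0313, 0.1281]
orientation: [0.058, 0.705, 0.059, -0.705]
force: [2.8, 1.3, -2.3]
width: 0.0423
t 6.68 tcp [521.7 -31.3 128.1] jaw -80.5 toolx [ 0.     0.002 -1.   ] w 0.0423 q6 1.23
shift tool [-0.9 -0.7 -2.9] twist 0.0 force [ 2.8  1.3 -2.3]
-80 195 [52.4 54.4 58.1]
-72 505 [43.  46.9 51.4]
-64 562 [33.  37.  41.2]
-56 637 [22.6 26.5 30.8]
-48 708 [11.9 16.3 20.7]
-40 1749 [-34.4 -27.3   8.1]
-32 4176 [-96.7 -93.4 -37.1]
-24 1799 [-95.5 -50.9 -46.6]
-16 793 [-53.2 -52.2 -50.2]
-8 494 [-48.9 -47.3 -45. ]
0 12 [-42.8 -42.6 -42.1]
```

The pivoted handle profile gives about 38.5° of tilt. The next call grips harder, lifts clear and twists to the carton.

```bash
python3 -m inch '[[[0,0,0,0,0],[0,0,0,0,0],[0,-8,0,0,0],[0,-15,0,0,0],[0,-15,0,0,0],[0,-15,0,0,0],[0,-8,0,0,0],[0,0,0,0,5],[0,0,0,0,5],[0,0,0,0,5],[0,0,0,0,0]]]' 40; python3 -c "
from h import *
go(621.8,-197.3,185,84.7)"
```

```text
time: 7.65
ee_pos: [0.5212, -0.0311, 0.1946]
orientation: [0.038, -0.705, 0.037, 0.708]
force: [0.9, -0.4, -2.9]
width: 0.0416
t 7.65 tcp [521.2 -31.1 194.6] jaw -96.1 toolx [-0.004  0.003 -1.   ] w 0.0416 q6 1.5
shift tool [   8.7  154.7 -117.6] twist -0.8 force [ 0.9 -0.4 -2.9]
```

```bash
python3 -m inch '[[[0,0,8,-6,-0.8],[0,0,16,-12,0],[0,0,16,-12,0],[0,0,16,-12,0],[0,0,16,-12,0],[0,0,16,-12,0],[0,0,16,-12,0],[0,0,16,-12,0],[0,0,16,-12,0],[0,0,10,-8,0],[0,0,0,0,0]]]' 40; python3 -c "
from h import *
go(621.8,-197.3,146,84.7)"
```

```text
time: 8.57
ee_pos: [0.6253, -0.1982, 0.1921]
orientation: [0.016, -0.704, 0.015, 0.71]
force: [-0.6, 0.5, -1.8]
width: 0.0419
t 8.57 tcp [ 625.3 -198.2  192.1] jaw -92.5 toolx [-0.008  0.002 -1.   ] w 0.0419 q6 1.22
shift tool [46.1 -0.6  3.2] twist 2.8 force [-0.6  0.5 -1.8]
```

```bash
python3 -m inch '[[[0,8,0,3,2.8],[0,12,0,0,0],[0,12,0,0,0],[0,9,0,0,0],[0,5,0,0,0],[0,0,0,0,0],[0,0,0,0,0]]]' 40; python3 - <<'E'
from h import *
go(621.8,-197.3,146,84.7)
T=toolT();p,d=snapshot('wrist');P=cloud('wrist',d,T)
Q=(P-T[:3,3])@T[:3,:3]
m=(abs(Q[...,1])<.010)&(Q[...,0]<.09)&(Q[...,0]>-.10)&(Q[...,2]<.03)&(Q[...,2]>-.13)
q=Q[m]*1000
for z in range(-96,8,8):
    k=abs(q[:,2]-z)<4
    if k.sum()>5: print(z,k.sum(),np.percentile(q[k,0],[10,50,90]).round(1))
t,dt=snapshot('top');s,_=snapshot('scene')
cv2.imwrite('pics/top5.png',t);np.save('pics/top5.npy',dt)
cv2.imwrite('pics/f5.png',np.hstack([cv2.resize(t[130:270,300:450],None,fx=2.6,fy=2.6),cv2.resize(s[120:260,290:440],None,fx=2.6,fy=2.6)]))
P=cloud('top',dt);Z=P[...,2];hsv=cv2.cvtColor(t,cv2.COLOR_BGR2HSV)
m=np.zeros((420,560),bool);m[185:245,358:440]=1;m&=(Z>.05)&(Z<.066);print('carton',m.sum(),rect(P[m]))
E
```

```text
time: 9.15
ee_pos: [0.6207, -0.1985, 0.1411]
orientation: [0.028, -0.703, 0.026, 0.711]
force: [-0.0, -0.2, -0.6]
width: 0.0417
t 9.15 tcp [ 620.7 -198.5  141.1] jaw -94.4 toolx [-0.011  0.004 -1.   ] w 0.0417 q6 1.25
shift tool [-4.9 -1.3 -1. ] twist 0.9 force [-0.  -0.2 -0.6]
-80 224 [52.2 54.1 58.1]
-72 475 [43.2 46.9 50.8]
-64 560 [33.1 37.  41.1]
-56 639 [22.6 26.5 31. ]
-48 711 [11.9 16.3 20.6]
-40 1766 [-34.3 -27.3   8.1]
-32 4152 [-96.7 -93.5 -37.2]
-24 1810 [-95.4 -50.9 -46.7]
-16 762 [-53.2 -52.1 -50. ]
-8 506 [-48.9 -47.3 -44.7]
carton 0 (array([0., 0.]), 0.0, 0.0, 0.0)
```

View pics/f5.png

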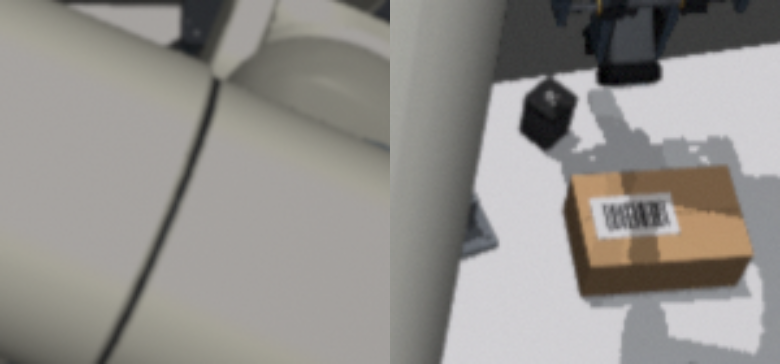

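```bash
python3 - <<'E'
from h import *
T=toolT();t=np.radians(38.7)
s,d=snapshot('scene');P=cloud('scene',d);Z=P[...,2];hsv=cv2.cvtColor(s,cv2.COLOR_BGR2HSV)
m=np.zeros((420,560),bool);m[180:240,355:440]=1;m&=(Z>.054)&(Z<.066)
print('carton',m.sum(),rect(P[m]))
ml=(m&(hsv[...,1]<60)&(hsv[...,2]>90)).astype(np.uint8);ml=cv2.morphologyEx(ml,cv2.MORPH_CLOSE,np.ones((5,5)))
print('label',ml.sum(),rect(P[ml>0]));L=np.r_[rect(P[ml>0])[0],60]/1000
# scanner axes in tool frame: level scanner x=-toolz, z=-toolx, y=-tooly ; tipped by t
A=T[:3,:3];x0,z0=-A[:,2],-A[:,0];x=np.cos(t)*x0+np.sin(t)*z0;z=np.cos(t)*z0-np.sin(t)*x0;y=np.cross(z,x)
for gx in (0,5):
    g=T[:3,3]-.019*A[:,0];w=g+x*(-.047-gx/1000)
    print('window',w.round(4))
    for lab in (L,np.array([.4904,-.1851,.06])): print('  label in window (mm)',[round(float((lab-w)@a)*1000,1) for a in(x,y,z)])
print('nose below level',np.degrees(np.arcsin(x[2])),'yaw scanner y',np.degrees(np.arctan2(y[1],y[0])))
c=camera_params('scene');print('window px',cv2.projectPoints(w,c['rvec'],c['tvec'],c['K'],c['dist_coeffs'])[0].ravel())
# nose in scene cloud
n=np.zeros((420,560),bool);n[138:156,365:398]=1;n&=(Z>.10)&(Z<.2);print('nose pts',n.sum(),np.median(P[n],0).round(4))
E
```

```text
carton 2272 (array([ 488.5, -209.2]), 150.5, 102.9, 85.7)
label 577 (array([ 490.3, -215.7]), 138.6, 100.0, 84.1)
window [ 0.5844 -0.1959  0.1319]
  label in window (mm) [-117.0, -27.2, 0.5]
  label in window (mm) [-118.8, 3.3, 1.9]
window [ 0.5805 -0.1956  0.1288]
  label in window (mm) [-112.0, -27.2, 0.5]
  label in window (mm) [-113.8, 3.3, 1.9]
nose below level 38.11922742348648 yaw scanner y 85.55487173983823
window px [382.23553684 154.94574427]
nose pts 369 [ 0.5919 -0.1906  0.1543]
```

The scene label mask ran into shadow, giving 139×100 mm where it should be 76×44, so I reject it. The scene carton fit (488.5,-209.2) shows the carton hasn't moved, and puts the label at about (490.6,-184.3). I'll let the arm settle and check before handing in.

```bash
python3 -m inch '[[[0,0,0,0,0],[0,0,0,0,0],[0,0,0,0,0],[0,0,0,0,0]]]' 40; python3 -c "
from h import *
go(621.8,-197.3,146,84.7);print(np.round(state()['qd'],3))
snapshot('top')
go(621.8,-197.3,146,84.7)"
```

```text
time: 9.68
ee_pos: [0.6219, -0.1991, 0.1435]
orientation: [0.028, -0.704, 0.027, 0.709]
force: [0.7, -0.1, -2.1]
width: 0.0418
t 9.68 tcp [ 621.9 -199.1  143.5] jaw -94.4 toolx [-0.007  0.002 -1.   ] w 0.0418 q6 1.25
shift tool [-2.5 -1.8  0.3] twist 0.9 force [ 0.7 -0.1 -2.1]
[ 0.001 -0.004 -0.001  0.    -0.001 -0.001]
t 9.73 tcp [ 622.  -199.1  143.5] jaw -94.4 toolx [-0.007  0.002 -1.   ] w 0.0417 q6 1.25
shift tool [-2.5 -1.8  0.3] twist 0.9 force [ 0.6  0.6 -1.4]
```

Still and on target.

```bash
python3 -c "
from bench import *
print(finish_job())"
```

```text
the job is handed in; nothing more can be done
None
```

The scanner is out of its stand and held in the air, aimed at the long carton's bar code; I handed the job in at about 9.7 s of the 32 s. No verdict was reported, so the results below are my own last checks.

The moves could not tilt the tool, so I tipped the scanner by pushing its handle against the back of the fixed stand's socket, letting it pivot in a light 12 N grip. I then held it at 40 N, lifted it clear, turned it to the carton and moved it into place.

| Check | Measured | Required |
|---|---|---|
| Nose below level | about 38° | 25° or more |
| Bar code ahead of the window | about 112–119 mm | 50–220 mm |
| Off the beam axis, sideways | about 3 mm | within 30 mm |
| Off the beam axis, up/down | about 2 mm | within 30 mm |
| Scan line to the row of bars | about 1° off | within 20° |
| Scanner foot above the desk (from the tilt and grip height) | about 75 mm | more than 20 mm |
| Joint speeds | about 0.004 rad/s or less | scanner under 0.03 m/s |

The long carton read within 2 mm of where it was at the start. I did not re-measure the short carton, stapler, clip box or mug, but the arm's path kept clear of them.

Three checks failed or disagreed:
- **Scene-camera label:** its mask ran into shadow and came out the wrong size, so I discarded it. I used the first top-view label position, backed by the scene camera's carton fit.
- **Top view at the end:** the arm blocked it, so it could not confirm the carton.
- **Grasp position:** the handle profile suggests the grip is about 5 mm off along the scanner's x axis. This only changes the distance to the bar code, and the range above includes it.

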